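# Charge the dry-storage jar and hold its lid down for latching

## Robot

A 6-joint arm with a two-finger parallel gripper is mounted at the origin on a cart in front of the work surface, level with it; the furniture and walls round the work are solid. World frame = base frame: x ahead of the robot, y to its left, z up, the work surface at z = 0. Lengths are in m, angles in degrees, forces in N, time in s.
With the tool pointing down it reaches from about 0.35 to 0.875 m from the base axis. Payload 4.2 kg.
Tool frame: the origin (TCP) lies on the centre line of the jaws, within the pads' length; the fingertips stand 11 mm ahead of it and the grasp point (between the pads) lies 8 mm behind it; z points along the fingers, y is the line along which they close (so a half turn about z gives the same grasp; the last joint's range is limited). The gripper opens to 87 mm and grips with 3 to 60 N. Pads are 19 mm wide; open, the fingers measure 117 mm over their backs; the gripper's body (75 mm by 190 mm) begins 51 mm behind the grasp point.
Start: joints at [-58.751, 22.042, 0.453, 0, -68.411, -14.817], TCP at [0.177, -0.599, 0.234] pointing down, gripper open.
Joint ranges: [-179.83, 179.83], [-69.29, 118.12], [-61.27, 80.66], [-181.25, 117.63], [-171.15, -9.14], [-177.46, 177.46]. Speed limits (degrees/s): [159.86, 159.86, 180, 180, 180, 180].

## Interface

Orientations are given as a 3x3 rotation matrix whose columns are the frame's x, y, z axes.
In Python, from station import r gives the robot as it stands.
- The arm moves only by the tool servo_tool, never from a script. Its argument "commands" is a list that holds one entry, the list of rows, each a list of 7 numbers: the closure, from 0 (fully open) to 1 (shut), then the shift along the tool's x, y, z in mm, then the turn, a rotation vector about the tool's x, y, z in rad. In form: [[[claw, x, y, z, ax, ay, az], ...]]. A call has exactly 5 rows; each row is the pose to reach, as a shift and turn from the pose commanded when the call began, along the tool's axes at that moment; what a row does not reach only later rows make up. A row lasts 1/10 s, in which the tool goes at most 50 mm and 8.59 degrees, less where a joint would pass 70% of its speed; a pose out of reach is approached as far as the arm can. A call with a gripper value outside its range is refused whole. The fingers move at their own pace and stop on an object; the grip force is fixed at half the most. Time passes only in rows, so rows that repeat a pose let the fingers close, or fill a call up. It gives the time, the measured TCP pose, the force, the opening and the grip force at its end, in the units of the state.
- r.sense(): the state, without advancing time (a new reading comes with each control period).
- r.capture(name): name is "scene" or "side" or "wrist"; returns a dict with "pixels" (384x512x3 uint8, red, green, blue), "camera_matrix" (3x3 intrinsics, pixels), "dist" ([k1, k2, p1, p2, k3] as OpenCV has them; the pictures are not rectified), "R" (3x3) and "t" (3): a world point X has camera coordinates R X + t. Camera axes: x right, y down, z forward; pixel columns grow to the right and rows downward; lengths in m; the calibration is good to about 2 mm. A picture is of the moment at which its call begins. There is no depth.
- r.finish_job(): hands the job in; it is judged then, once.
The state is a dict: "time_s": time; "joints": joint angles; "joint_velocities": joint speeds; "effort": joint torques, N m; "tcp_pos": TCP position; "ee_rot": TCP orientation; "wrist_force": force on the tool from outside, world axes, zero at the start; "moment": the same for the moment, N m; "gripper_width": opening from 0.0 (shut) to 1.0 (fully open); "gripper_force": force on a finger pad.
Only numpy, scipy, OpenCV 4.12 (cv2) and the standard library are available. Lean on these libraries where they do the work, as an engineer would, in place of code of your own. Each camera call takes 0.05 s, during which the arm holds its last target. There are 200 camera calls.

## Task

Tip all six desiccant canisters from the scoop into the open steel jar that holds the culture vials, and set the empty scoop back down flat on the bench. Then put the lid on the jar with its two ears over the jar's two latches and press it down on the sponge seal with a steady force of about 12 newtons, so that a colleague can close the latches; finish while still holding it down like that. Leave everything else on the bench where it is.

Things in the scene. Friction and masses are not known exactly. Their poses are not given: they have to be found in the camera images.
- jar: Open steel jar, 124 mm across outside, fast to the bench, rim 108 mm above it. Bore 114 mm across; six 20 mm stoppered vials stand in a ring inside, tops 40 mm up. Two latches hang open on its outside at its +y and -y (out to 85 mm from the axis, no higher than 86 mm). Origin: centre of the underside; z up.
- jar_mouth (a point): Centre of the jar's mouth at the top of the free seal, a dark sponge ring lying on the rim: 118 mm above the jar's underside.
- seal (a joint): How far the sponge seal is squeezed, in m: 0 free, 0.007 squeezed solid. It springs back at 3 N per mm (12 N is 4 mm).
- lid: Loose round aluminium lid, about 250 g, 136 mm across, lying right way up on the bench. Origin: centre of the underside, z up. Below, a tapered spigot (98 mm across at the bottom, 107 mm from 6 mm up) goes inside the jar's bore; the flange (z = 12 to 19 mm) sits on the seal: the origin is then 106 mm above the jar's when just touching, 102 mm at 12 N.
- lid_ear (a point): Tip of one of the lid's two ears, which stand out at its +y and -y to 83 mm from its axis. They belong over the latches at the jar's +y and -y, either way round, within 8 degrees.
- lid_grip (a point): Centre of the lid's black bar handle, 48.5 mm above the lid's underside. The bar runs along the lid's y (in line with the ears), 92 mm long, 16 mm wide (x), 15 mm high, open below, on two posts 11 mm thick at y = +-34 mm.
- scoop: Loose flat-bottomed aluminium scoop, about 120 g, on the bench. Origin: centre of the box part's underside, z up. 58 mm wide (y) outside; walls 3 mm thick, 41 mm high from x = -53 to +53 mm; floor 3 mm. The back (+x) is closed, with a 15 mm round handle out to x = 115 mm at z = 26 mm. Take it across the side walls near the origin.
- scoop_nose (a point): Middle of the scoop's open front edge, 77 mm from its origin along its -x, at floor level. The canisters stay put while the scoop is level, and slide and roll out over this edge when it is tipped nose down by 50 to 65 degrees.
- canister_0: White desiccant canister, a drum 16 mm across and 16 mm high, 10 g, standing loose in the scoop. Origin: centre of its underside.
- canister_1: White desiccant canister, a drum 16 mm across and 16 mm high, 10 g, standing loose in the scoop. Origin: centre of its underside.
- canister_2: White desiccant canister, a drum 16 mm across and 16 mm high, 10 g, standing loose in the scoop. Origin: centre of its underside.
- canister_3: White desiccant canister, a drum 16 mm across and 16 mm high, 10 g, standing loose in the scoop. Origin: centre of its underside.
- canister_4: White desiccant canister, a drum 16 mm across and 16 mm high, 10 g, standing loose in the scoop. Origin: centre of its underside.
- canister_5: White desiccant canister, a drum 16 mm across and 16 mm high, 10 g, standing loose in the scoop. Origin: centre of its underside.
- forceps: Steel forceps, 133 mm long, lying on the bench in front of the jar; leave alone. Origin: centre of underside.
- marker_table: Black felt marker, 138 mm long, 13 mm thick, lying on the bench in front of the jar; leave alone. Origin: centre of underside.
- dish_window: Closed culture dish, 92 mm across, 15 mm high, on the bench behind the jar to the right; leave alone. Origin: centre of underside.
- dropper_bottle_0: Small dropper bottle, 29 mm across, 76 mm high, on the bench behind the jar; leave alone. Origin: centre of underside.
- dropper_bottle_1: Small dropper bottle, 32 mm across, 81 mm high, on the bench behind the jar; leave alone. Origin: centre of underside.

How it is judged:
By the outcome, as a careful person would: the job done as asked, in the order asked, and still so for the second after the job is handed in, while the arm keeps its last pose, push and grip.
It also fails if it takes over 69 s, if anything falls off the work surface, if the arm or the gripper's body presses on something with over 40 N, if the wrist force passes 120 N, or if a joint passes its speed limit or range.

## Working session

There is one attempt and no reset: what is moved stays moved. The work goes in short steps, Python scripts to look and compute and a tool call to move; the robot and the scene stay as the last step left them, time stands still between calls to the robot, and variables do not carry over. Pictures are saved under pics/ and viewed, at most 11 in all, crops included, and the job is handed in when it is done.

Besides the shell and the picture viewer there is one more tool, called after ">>>" as name(argument=value, ...), one argument or row to a line, values as JSON. servo_tool: Moves the arm, as the interface text tells. Its arguments: {"type":"object","properties":{"commands":{"type":"array","items":{"type":"array","items":{"type":"array","items":{"type":"number"}}}}},"required":["commands"]}

```bash
mkdir -p pics
python3 - <<'E'
from station import r
import cv2,numpy as np
s=r.sense();print(s['time_s'],s['tcp_pos'],np.round(s['ee_rot'],3).tolist(),s['gripper_width'])
for n in ['scene','side','wrist']:
    c=r.capture(n);cv2.imwrite(f'pics/{n}0.png',c['pixels'][:,:,::-1]);np.savez(f'pics/{n}0.npz',**c)
    C=-c['R'].T@c['t'];print(n,C.round(3),c['R'].round(3).tolist(),c['camera_matrix'][0,0],c['dist'])
a=np.hstack([cv2.imread('pics/scene0.png')]);
E
```

```text
0.0 [ 0.17664221 -0.59889451  0.23243641] [[-0.959, -0.283, -0.001], [-0.283, 0.959, 0.002], [0.0, 0.002, -1.0]] 0.995616684340155
scene [-0.019  0.311  0.775] [[-0.46, -0.888, -0.015], [-0.639, 0.343, -0.689], [0.617, -0.307, -0.725]] 350.98044930199205 [-0.05716007  0.          0.          0.          0.        ]
side [ 0.541 -0.793  0.768] [[1.0, 0.014, 0.018], [0.023, -0.636, -0.771], [0.0, 0.771, -0.636]] 367.3074030633761 [-0.00521979  0.          0.          0.          0.        ]
wrist [ 0.1   -0.623  0.383] [[-0.283, 0.959, 0.003], [0.918, 0.27, 0.29], [0.277, 0.085, -0.957]] 283.8643747237834 [-0.02852408  0.          0.          0.          0.        ]
```

View pics/scene0.png

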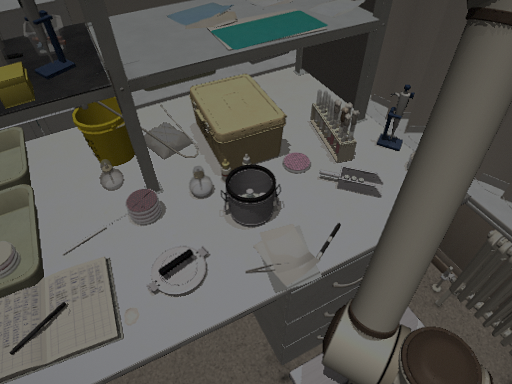

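View pics/side0.png

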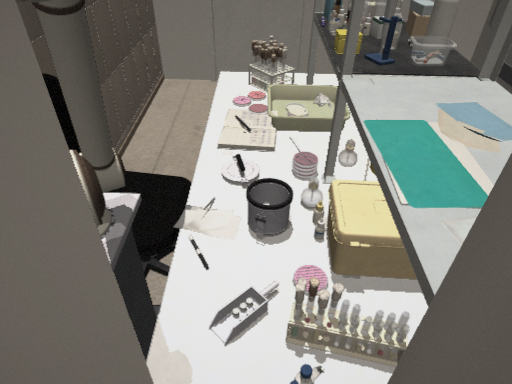

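The scene view shows the jar at about (250,195), the lid at (178,270) with its black bar, and the scoop at (358,182). In the side view they are at (269,207), (240,170) and (245,312). Next I'll make enlarged crops and measure.

```bash
cat > h.py <<'E'
import numpy as np,cv2
def ray(c,p):
    u=cv2.undistortPoints(np.array(p,float).reshape(-1,1,2),c['camera_matrix'],c['dist']).reshape(-1,2)
    d=np.c_[u,np.ones(len(u))]@c['R']; return -c['R'].T@c['t'],d
def plane(c,p,z):
    C,d=ray(c,p); return C+d*((z-C[2])/d[:,2])[:,None]
def tri(c1,p1,c2,p2):
    out=[]
    for a,b in zip(np.reshape(p1,(-1,2)),np.reshape(p2,(-1,2))):
        C1,d1=ray(c1,a);C2,d2=ray(c2,b)
        st=np.linalg.lstsq(np.c_[d1[0],-d2[0]],C2-C1,rcond=None)[0]
        x,y=C1+st[0]*d1[0],C2+st[1]*d2[0]; out.append(np.r_[(x+y)/2,np.linalg.norm(x-y)])
    return np.array(out)
def proj(c,X):
    return cv2.projectPoints(np.array(X,float).reshape(-1,3),cv2.Rodrigues(c['R'])[0],c['t'],c['camera_matrix'],c['dist'])[0].reshape(-1,2)
E
python3 - <<'E'
import cv2,numpy as np
from h import *
S=dict(np.load('pics/scene0.npz'));D=dict(np.load('pics/side0.npz'))
print('jar',tri(S,(250,182),D,(269,195)),'lidgrip',tri(S,(177,263),D,(240,165)).round(3))
print('scoop',plane(S,[(342,179),(380,183),(320,176)],.02).round(3),plane(D,[(245,312)],.02).round(3))
# shelf edge
print('shelf corner',tri(S,(125,85),D,(345,75)))
a=cv2.imread('pics/scene0.png');b=cv2.imread('pics/side0.png')
def cr(i,x,y,w,h,f):return cv2.resize(i[y:y+h,x:x+w],(w*f,h*f),interpolation=cv2.INTER_CUBIC)
top=np.hstack([cr(a,310,155,80,50,5),cr(b,205,275,80,75,5)[:250]])
o=np.zeros((600,800,3),np.uint8)
o[:250,:400]=cr(a,310,155,80,50,5); o[:300,400:]=cr(b,205,280,80,60,5)
o[300:600,:400]=cr(a,140,235,80,60,5); o[300:600,400:]=cr(b,210,145,80,60,5)
cv2.imwrite('pics/crop1.png',o)
E
```

```text
jar [[0.57491716 0.02957596 0.10932421 0.00567667]] lidgrip [[0.477 0.281 0.039 0.003]]
scoop [[ 0.537 -0.26   0.02 ]
 [ 0.469 -0.351  0.02 ]
 [ 0.58  -0.209  0.02 ]] [[ 0.517 -0.3    0.02 ]]
shelf corner [[0.77969409 0.25196976 0.36883926 0.01789927]]
```

View pics/crop1.png

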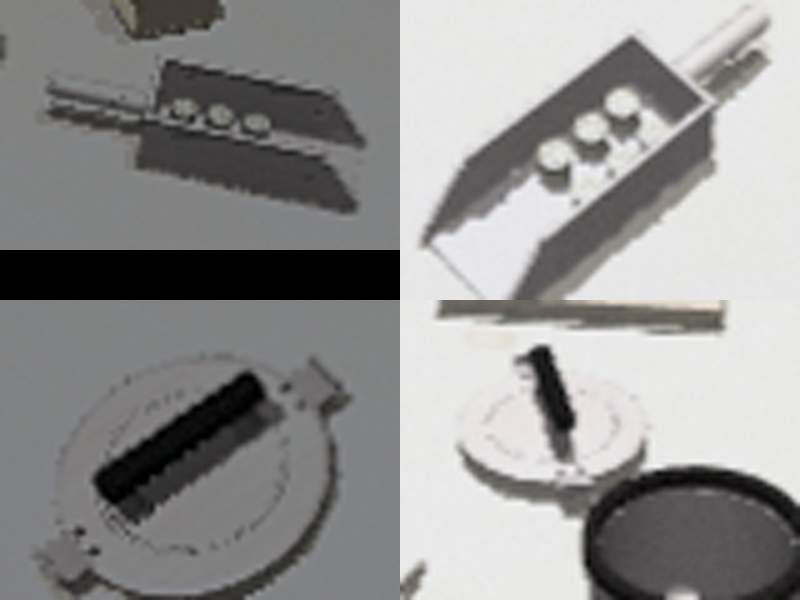

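The crops show the scoop's handle pointing toward the jar side (+x+y) and its open nose pointing (−x,−y). The far and near rim back corners are at scene (342,167)/(340,179) and side (267,300)/(251,288). I'll triangulate those.

Run:
```python
import cv2,numpy as np
from h import *
S=dict(np.load('pics/scene0.npz'));D=dict(np.load('pics/side0.npz'))
def s1(x,y):return (310+x/5-.4,155+y/5-.4)
def d1(x,y):return (205+(x-400)/5-.4,280+y/5-.4)
def s2(x,y):return (140+x/5-.4,235+(y-300)/5-.4)
def d2(x,y):return (210+(x-400)/5-.4,145+(y-300)/5-.4)
t=tri(S,[s1(162,60),s1(150,118),s1(356,212)],D,[d1(712,100),d1(632,38),d1(427,240)]);print('scoop far,near,tip',t.round(4).tolist())
e=t[0,:2]-t[1,:2];print('width',np.hypot(*e),'dir',np.degrees(np.arctan2(e[1],e[0])))
u=tri(S,[s2(245,376),s2(107,480)],D,[d2(563,425),d2(540,350)]);print('bar',u.round(4).tolist())
f=tri(S,[s2(312,385),s2(60,560)],S,[s2(312,385),s2(60,560)]) if 0 else plane(S,[s2(340,395),s2(62,555)],.015);print('ears',f.round(4).tolist())
# jar seal: dark ellipse in both
for n,c,(x,y,w,h) in [('scene',S,(215,160,70,70)),('side',D,(235,175,70,70))]:
    g=cv2.cvtColor(c['pixels'],cv2.COLOR_RGB2GRAY)[y:y+h,x:x+w]
    m=(g<60).astype(np.uint8);k,l,st,ce=cv2.connectedComponentsWithStats(m);i=1+st[1:,4].argmax();print(n,st[i]+[x,y,0,0,0])
    b=l==i; cols=np.nonzero(b.sum(0)>2)[0]+x; print(cols.min(),cols.max())
    top=[y+np.nonzero(b[:,j-x])[0].min() for j in range(cols.min(),cols.max()+1)];print(top)
```

```text
scoop far,near,tip [[0.5674, -0.2786, 0.0396, 0.0012], [0.5297, -0.2425, 0.0383, 0.0008], [0.4366, -0.3309, 0.0004, 0.0022]]
width 0.05216515039709086 dir -43.73353627510899
bar [[0.4889, 0.2424, 0.0486, 0.0097], [0.4652, 0.3224, 0.0541, 0.0008]]
ears [[0.4844, 0.2017, 0.015], [0.4623, 0.3548, 0.015]]
scene [ 218  160   61   67 2654]
220 278
[np.int64(160), np.int64(160), np.int64(160), np.int64(160), np.int64(167), np.int64(166), np.int64(166), np.int64(160), np.int64(160), np.int64(160), np.int64(160), np.int64(160), np.int64(160), np.int64(160), np.int64(160), np.int64(160), np.int64(160), np.int64(160), np.int64(160), np.int64(160), np.int64(160), np.int64(160), np.int64(160), np.int64(160), np.int64(165), np.int64(165), np.int64(165), np.int64(163), np.int64(161), np.int64(160), np.int64(160), np.int64(160), np.int64(160), np.int64(160), np.int64(160), np.int64(160), np.int64(160), np.int64(160), np.int64(160), np.int64(160), np.int64(160), np.int64(160), np.int64(160), np.int64(160), np.int64(160), np.int64(168), np.int64(168), np.int64(169), np.int64(170), np.int64(170), np.int64(171), np.int64(172), np.int64(173), np.int64(175), np.int64(176), np.int64(179), np.int64(188), np.int64(187), np.int64(201)]
side [247 179  45  31 455]
247 291
[np.int64(190), np.int64(186), np.int64(186), np.int64(185), np.int64(184), np.int64(183), np.int64(182), np.int64(181), np.int64(181), np.int64(181), np.int64(181), np.int64(180), np.int64(180), np.int64(180), np.int64(179), np.int64(179), np.int64(179), np.int64(179), np.int64(179), np.int64(179), np.int64(179), np.int64(179), np.int64(179), np.int64(179), np.int64(179), np.int64(179), np.int64(179), np.int64(179), np.int64(179), np.int64(180), np.int64(180), np.int64(180), np.int64(181), np.int64(181), np.int64(181), np.int64(182), np.int64(182), np.int64(183), np.int64(183), np.int64(184), np.int64(185), np.int64(186), np.int64(187), np.int64(188), np.int64(190)]
```

```bash
cat > go.py <<'E'
# go.py x y z [xaz [tilt]]: shift/turn in tool axes to reach pose (m, deg); tool x azimuth; tilt= rot about tool y
import sys,numpy as np
from scipy.spatial.transform import Rotation as T
from station import r
a=[float(v) for v in sys.argv[1:]]; s=r.sense(); R=np.array(s['ee_rot']);p=np.array(s['tcp_pos'])
sh=R.T@(np.array(a[:3])-p)*1e3
print('t',s['time_s'],'p',p.round(4),'xaz',np.degrees(np.arctan2(R[1,0],R[0,0])).round(2),'F',np.round(s['wrist_force'],1),'w',round(s['gripper_width'],3),'q',np.round(s['joints'],0))
if len(a)>3:
    c,n=np.cos(np.radians(a[3])),np.sin(np.radians(a[3]))
    G=np.array([[c,n,0],[n,-c,0],[0,0,-1.]])
    if len(a)>4: G=G@T.from_euler('y',a[4],degrees=True).as_matrix()
    print('turn',T.from_matrix(R.T@G).as_rotvec().round(3))
print('shift mm',sh.round(1))
E
python3 go.py .512 -.298 .15 -135
```

```text
t 0.15 p [ 0.1767 -0.599   0.2327] xaz -163.58 F [-0.2  0.2  0.9] w 1.002 q [-59.  22.   0.  -0. -68. -15.]
turn [ 0.002  0.    -0.499]
shift mm [-406.7  193.8   83. ]
```

>>> servo_tool(
  commands=[
    [[0,-40,20,8,0,0,-0.1],[0,-80,40,16,0,0,-0.2],[0,-120,60,24,0,0,-0.3],[0,-160,80,32,0,0,-0.4],[0,-200,100,40,0,0,-0.497]],
  ],
)

```text
time_s: 0.65
tcp_pos: [0.3412, -0.4455, 0.1931]
ee_rot: [[-0.706, -0.709, -0.0], [-0.709, 0.706, 0.0], [-0.0, 0.0, -1.0]]
wrist_force: [0.7, -0.6, -0.2]
gripper_width: 1.001
gripper_force: 0.0
```

>>> servo_tool(
  commands=[
    [[0,-48,-4,10,0,0,0],[0,-96,-8,20,0,0,0],[0,-144,-12,30,0,0,0],[0,-190,-15,40,0,0,0],[0,-225,-17,43,0,0,0]],
  ],
)

```text
time_s: 1.15
tcp_pos: [0.5128, -0.2978, 0.149]
ee_rot: [[-0.707, -0.707, -0.002], [-0.707, 0.707, 0.001], [0.001, 0.002, -1.0]]
wrist_force: [0.1, -1.1, -0.3]
gripper_width: 1.0
gripper_force: 0.0
```

Run:
```python
from station import r
import cv2,numpy as np
c=r.capture('wrist');np.savez('pics/w1.npz',**c)
cv2.imwrite('pics/w1.png',c['pixels'][:,:,::-1]);print(r.sense()['tcp_pos'])
```

```text
[ 0.51629415 -0.29582222  0.14893371]
```

View pics/w1.png

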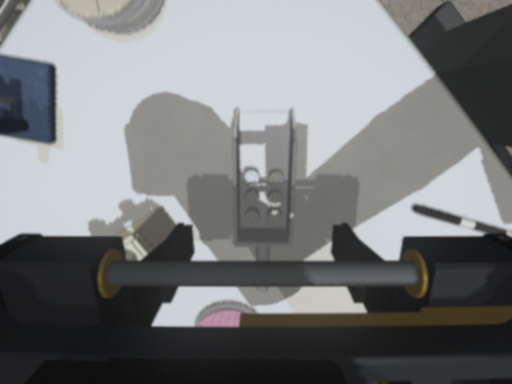

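The wrist view shows the scoop square between the open fingers. Its back rim corners are near (234,243) and (291,242), and its nose edge is near (238–294,110).

```bash
python3 - <<'E'
import numpy as np
from h import *
c=dict(np.load('pics/w1.npz'))
b=plane(c,[(234,243),(291,242)],.041);n=plane(c,[(239,110),(294,110)],.0);print(b.round(4),n.round(4))
B=b.mean(0)[:2];N=n.mean(0)[:2];d=B-N;print(np.hypot(*d),np.degrees(np.arctan2(d[1],d[0])));u=d/np.hypot(*d)
print('width',np.linalg.norm(b[0]-b[1]),np.linalg.norm(n[0]-n[1]),'origin',B-.053*u,N+.077*u)
print(proj(c,[(.512,-.298,0)]))
E
python3 go.py .512 -.298 .018 -135
```

```text
[[ 0.5698 -0.2815  0.041 ]
 [ 0.5284 -0.2416  0.041 ]] [[ 0.4755 -0.3688  0.    ]
 [ 0.4359 -0.3292  0.    ]]
0.12797837843595272 43.121237055894994
width 0.057453848780477663 0.055949809294374986 origin [ 0.51041775 -0.29774332] [ 0.51189335 -0.29636145]
[[262.76562287 182.12331023]]
t 1.2 p [ 0.5163 -0.2958  0.1489] xaz -134.8 F [ 2.6  1.  -0.4] w 0.996 q [-14.  23. -11.  -0. -56. -31.]
turn [0.    0.001 0.003]
shift mm [  4.6   1.5 130.9]
```

>>> servo_tool(
  commands=[
    [[0,4,3,40,0,0,0.02],[0,4,3,80,0,0,0.02],[0,4,3,115,0,0,0.02],[0,4,3,132,0,0,0.02],[0,4,3,132,0,0,0.02]],
  ],
)

```text
time_s: 1.7
tcp_pos: [0.5043, -0.3002, 0.0154]
ee_rot: [[-0.723, -0.691, -0.007], [-0.691, 0.723, 0.002], [0.003, 0.006, -1.0]]
wrist_force: [0.5, -0.0, 0.3]
gripper_width: 1.0
gripper_force: 0.0
```

>>> servo_tool(
  commands=[
    [[0.3,0,0,0,0,0,0],[0.4,0,0,0,0,0,0],[0.6,0,0,0,0,0,0],[0.6,0,0,0,0,0,0],[0.6,0,0,0,0,0,0]],
  ],
)

```text
time_s: 2.2
tcp_pos: [0.5072, -0.301, 0.0195]
ee_rot: [[-0.722, -0.692, 0.002], [-0.692, 0.722, -0.001], [-0.001, -0.001, -1.0]]
wrist_force: [-0.3, 0.3, 2.7]
gripper_width: 0.663
gripper_force: 30.0
```

```bash
python3 go.py .575 .03 .25 -135
```

```text
t 2.2 p [ 0.5072 -0.301   0.0195] xaz -136.22 F [-0.3  0.3  2.7] w 0.663 q [-15.  32. -19.   0. -39. -31.]
turn [-0.001  0.001 -0.021]
shift mm [-278.1  191.8 -230.6]
```

>>> servo_tool(
  commands=[
    [[0.6,0,0,-5,0,0,0],[0.6,0,0,-20,0,0,0],[0.6,0,0,-45,0,0,0],[0.6,0,0,-75,0,0,0],[0.6,0,0,-110,0,0,0]],
  ],
)

```text
time_s: 2.7
tcp_pos: [0.5056, -0.3004, 0.1286]
ee_rot: [[-0.722, -0.691, -0.003], [-0.691, 0.722, 0.001], [0.001, 0.003, -1.0]]
wrist_force: [0.2, 0.2, -1.7]
gripper_width: 0.666
gripper_force: 30.0
```

```bash
python3 - <<'E'
import cv2,numpy as np
from h import *
S=dict(np.load('pics/scene0.npz'));D=dict(np.load('pics/side0.npz'))
def cr(i,x,y,w,h,f):return cv2.convertScaleAbs(cv2.resize(i[y:y+h,x:x+w,::-1],(w*f,h*f),interpolation=cv2.INTER_CUBIC),alpha=1.6)
o=np.hstack([cr(S['pixels'],210,155,80,80,5),cr(D['pixels'],232,170,80,80,5)])
for i in range(0,80,10):
    cv2.putText(o,str(210+i),(i*5,10),0,.35,(0,0,255));cv2.putText(o,str(232+i),(400+i*5,10),0,.35,(0,0,255))
    cv2.putText(o,str(155+i),(0,i*5),0,.35,(0,255,0));cv2.putText(o,str(170+i),(400,i*5),0,.35,(0,255,0))
for k,(c,x,y) in enumerate([(S,210,155),(D,232,170)]):
    t=np.linspace(0,2*np.pi,40)
    for p in proj(c,np.c_[.575+.062*np.cos(t),.03+.062*np.sin(t),0*t+.108]): cv2.circle(o,(int((p[0]-x)*5)+400*k,int((p[1]-y)*5)),1,(255,0,255),-1)
cv2.imwrite('pics/jar.png',o)
E
python3 go.py .575 .03 .25 -100
```

```text
t 2.7 p [ 0.5056 -0.3004  0.1286] xaz -136.26 F [ 0.2  0.2 -1.7] w 0.666 q [-15.  24. -13.  -0. -53. -31.]
turn [ 0.003 -0.    -0.633]
shift mm [-278.4  191.1 -121.2]
```

View pics/jar.png

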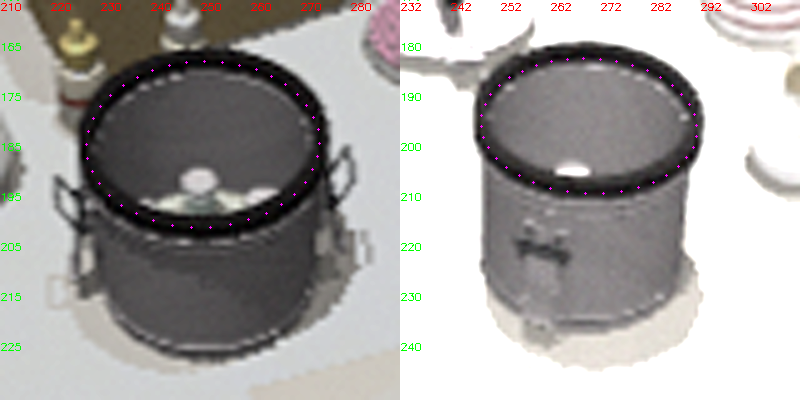

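The jar's rim matches my estimate: ring extents are scene x 226–275.6, y 164.6–202.6 and side x 247–292.6, y 178.4–209.6. The front latch is left of centre in the side view, at (260,219), so the jar is yawed. In the scene view the latches are at (222,194) and (279,187).

>>> servo_tool(
  commands=[
    [[0.6,-10,6,-20,0,0,-0.05],[0.6,-30,18,-42,0,0,-0.13],[0.6,-56,35,-65,0,0,-0.21],[0.6,-84,54,-86,0,0,-0.3],[0.6,-110,74,-105,0,0,-0.38]],
  ],
)

```text
time_s: 3.2
tcp_pos: [0.5348, -0.1701, 0.2345]
ee_rot: [[-0.411, -0.911, 0.0], [-0.911, 0.411, 0.0], [-0.0, 0.0, -1.0]]
wrist_force: [0.5, -0.7, -1.7]
gripper_width: 0.666
gripper_force: 30.0
```

```bash
python3 - <<'E'
import cv2,numpy as np
from h import *
S=dict(np.load('pics/scene0.npz'));D=dict(np.load('pics/side0.npz'))
t=np.linspace(0,2*np.pi,200)
bb=lambda c,x,y:(lambda p:np.r_[(p.min(0)+p.max(0))/2,p.max(0)-p.min(0)])(np.vstack([proj(c,np.c_[x+.062*np.cos(t),y+.062*np.sin(t),0*t+z]) for z in (.108,.118)]))
m=np.r_[250.8,183.6,269.8,194]
f=lambda x,y:np.r_[bb(S,x,y)[:2],bb(D,x,y)[:2]]
from scipy.optimize import least_squares
s=least_squares(lambda v:f(*v)-m,[.575,.03],diff_step=1e-3,x_scale=.01);print('jar',s.x,s.fun,bb(S,*s.x),bb(D,*s.x))
j=s.x
for nm,c,p in [('right',S,(279,187)),('left',S,(222,194)),('front',D,(260,219))]:
    for z in (.07,.08):
        q=plane(c,[p],z)[0][:2]-j;print(nm,z,np.hypot(*q).round(4),np.degrees(np.arctan2(q[1],q[0])).round(1))
print('tri front',tri(S,(279,187),D,(260,219)))
E
python3 go.py .583 .10 .25 -100
```

```text
jar [0.57336128 0.03032193] [-0.11066578 -0.59527439 -0.45392734 -0.16889909] [250.68933422 183.00472561  46.94994639  35.93768741] [269.34607266 193.83110091  43.44270213  29.77263598]
right 0.07 0.0807 -101.0
right 0.08 0.0778 -107.7
left 0.07 0.0799 63.7
left 0.08 0.0792 70.5
front 0.07 0.0679 -111.6
front 0.08 0.0782 -108.7
tri front [[ 0.54872016 -0.04366558  0.08043179  0.00121281]]
t 3.2 p [ 0.5348 -0.1701  0.2345] xaz -114.3 F [ 0.5 -0.7 -1.7] w 0.666 q [ -1.  16.  -9.  -0. -66. -23.]
turn [-0.    0.   -0.25]
shift mm [-266.    67.3  -15.4]
```

>>> servo_tool(
  commands=[
    [[0.6,-8,3,0,0,0,-0.02],[0.6,-26,10,0,0,0,-0.05],[0.6,-52,18,0,0,0,-0.09],[0.6,-84,26,0,0,0,-0.13],[0.6,-118,34,0,0,0,-0.17]],
  ],
)

```text
time_s: 3.7
tcp_pos: [0.552, -0.0495, 0.2325]
ee_rot: [[-0.255, -0.967, -0.002], [-0.967, 0.255, 0.0], [0.001, 0.002, -1.0]]
wrist_force: [0.3, -0.1, -2.2]
gripper_width: 0.663
gripper_force: 30.0
```

>>> servo_tool(
  commands=[
    [[0.6,-30,-2,0,0,0,-0.02],[0.6,-65,-4,0,0,0,-0.04],[0.6,-100,-6,0,0,0,-0.06],[0.6,-130,-7,0,0,0,-0.08],[0.6,-145,-8,0,0,0,-0.08]],
  ],
)

```text
time_s: 4.2
tcp_pos: [0.5974, 0.0899, 0.2321]
ee_rot: [[-0.175, -0.985, -0.002], [-0.985, 0.175, -0.0], [0.001, 0.002, -1.0]]
wrist_force: [-0.2, -0.8, -1.3]
gripper_width: 0.666
gripper_force: 30.0
```

```bash
python3 go.py .5795 .0665 .205 -100 -60; python3 go.py .5857 .0995 .235 -100
python3 - <<'E'
from station import r
import cv2,numpy as np
c=r.capture('wrist');np.savez('pics/w2.npz',**c);d=r.capture('scene')
cv2.imwrite('pics/w2.png',cv2.resize(np.hstack([c['pixels'],d['pixels']])[:,:,::-1],(800,300)))
E
```

```text
t 4.2 p [0.5974 0.0899 0.2321] xaz -100.09 F [-0.2 -0.8 -1.3] w 0.666 q [ 24.  20.  -3.  -0. -67. -34.]
turn [ 1.000e-03 -1.048e+00 -3.000e-03]
shift mm [26.2 13.5 27.2]
t 4.2 p [0.5974 0.0899 0.2321] xaz -100.09 F [-0.2 -0.8 -1.3] w 0.666 q [ 24.  20.  -3.  -0. -67. -34.]
turn [ 0.002 -0.001 -0.002]
shift mm [-7.4 13.2 -2.9]
```

View pics/w2.png

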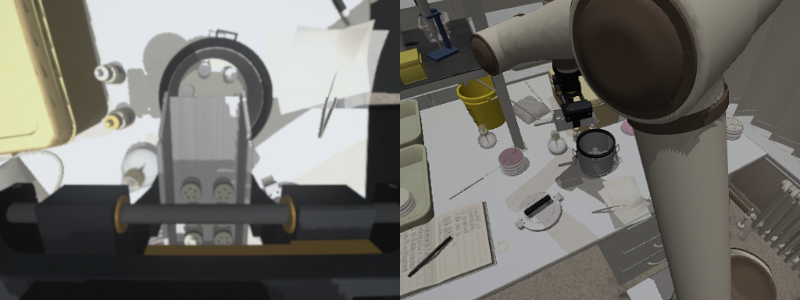

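The wrist view shows the nose over the jar and the canisters still in the scoop. The scene view shows it clear of its neighbours. I'll lower it to just above the rim.

>>> servo_tool(
  commands=[
    [[0.6,-4,3,15,0,0,0],[0.6,-12,6,35,0,0,0],[0.6,-20,10,55,0,0,0],[0.6,-26,13,70,0,0,0],[0.6,-26,13,70,0,0,0]],
  ],
)

```text
time_s: 4.8
tcp_pos: [0.587, 0.1148, 0.1607]
ee_rot: [[-0.177, -0.984, -0.007], [-0.984, 0.178, -0.002], [0.003, 0.006, -1.0]]
wrist_force: [-1.2, -0.7, -2.2]
gripper_width: 0.665
gripper_force: 30.0
```

```bash
python3 go.py .589 .118 .160 -100;python3 go.py .5799 .0665 .208 -100 -60
```

```text
t 4.8 p [0.587  0.1148 0.1607] xaz -100.22 F [-1.2 -0.7 -2.2] w 0.665 q [ 27.  23.  -9.  -0. -58. -37.]
turn [ 0.006 -0.003 -0.004]
shift mm [-3.5 -1.4  0.7]
t 4.8 p [0.587  0.1148 0.1607] xaz -100.22 F [-1.2 -0.7 -2.2] w 0.665 q [ 27.  23.  -9.  -0. -58. -37.]
turn [ 0.003 -1.051 -0.007]
shift mm [ 48.9  -1.3 -47.2]
```

>>> servo_tool(
  commands=[
    [[0.6,0,-1,-8,0,-0.12,0],[0.6,4,-1,-16,0,-0.245,0],[0.6,9,-1,-24,0,-0.37,0],[0.6,15,-1,-31,0,-0.5,0],[0.6,22,-1,-38,0,-0.63,0]],
  ],
)

```text
time_s: 5.3
tcp_pos: [0.587, 0.0933, 0.2042]
ee_rot: [[-0.139, -0.984, 0.108], [-0.793, 0.176, 0.584], [-0.593, -0.005, -0.805]]
wrist_force: [-0.8, 0.9, -2.8]
gripper_width: 0.665
gripper_force: 30.0
```

>>> servo_tool(
  commands=[
    [[0.6,2,0,-7,0,-0.1,0],[0.6,6,0,-14,0,-0.21,0],[0.6,10,0,-21,0,-0.31,0],[0.6,14,0,-27,0,-0.42,0],[0.6,14,0,-27,0,-0.42,0]],
  ],
)

```text
time_s: 5.8
tcp_pos: [0.5815, 0.0632, 0.2134]
ee_rot: [[-0.093, -0.983, 0.156], [-0.489, 0.182, 0.853], [-0.867, 0.003, -0.498]]
wrist_force: [-0.8, 0.2, -1.4]
gripper_width: 0.664
gripper_force: 30.0
```

```bash
python3 go.py .5799 .0665 .208 -100 -60;  python3 - <<'E'
from station import r
import cv2,numpy as np
c=r.capture('wrist');np.savez('pics/w3.npz',**c);d=r.capture('side')
cv2.imwrite('pics/w3.png',np.hstack([c['pixels'],d['pixels']])[:,:,::-1].__getitem__((slice(None),slice(0,1024))))
cv2.imwrite('pics/w3.png',cv2.resize(cv2.imread('pics/w3.png'),(800,300)))
E
```

```text
t 5.8 p [0.5815 0.0632 0.2134] xaz -100.81 F [-0.8  0.2 -1.4] w 0.664 q [-12.  26.  -0. -62. -79.  23.]
turn [-0.006  0.003 -0.007]
shift mm [3.2 2.1 5.2]
```

View pics/w3.png

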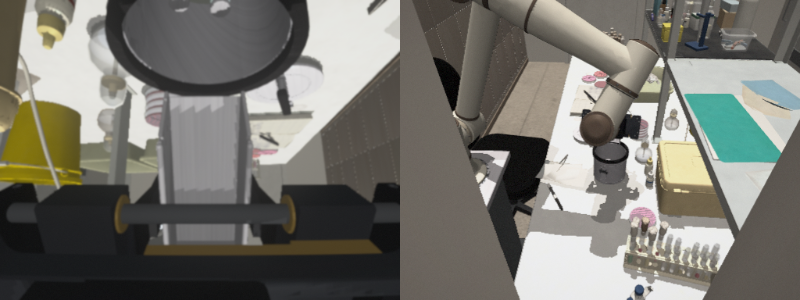

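The scoop is at 60° and the visible part of its floor is empty. I'll hold it, steepen slightly, then weigh it.

>>> servo_tool(
  commands=[
    [[0.6,0,0,0,0,-0.05,0],[0.6,0,0,0,0,-0.07,0],[0.6,0,0,0,0,-0.03,0],[0.6,0,0,0,0,-0.07,0],[0.6,0,0,0,0,-0.07,0]],
  ],
)

```text
time_s: 6.4
tcp_pos: [0.5814, 0.0681, 0.2152]
ee_rot: [[-0.076, -0.985, 0.157], [-0.43, 0.175, 0.886], [-0.9, -0.0, -0.437]]
wrist_force: [-0.6, -0.4, -1.3]
gripper_width: 0.663
gripper_force: 30.0
```

>>> servo_tool(
  commands=[
    [[0.6,0,0,0,0,0,0],[0.6,0,0,0,0,0,0],[0.6,0,0,0,0,0,0],[0.6,0,0,0,0,0,0],[0.6,0,0,0,0,0,0]],
  ],
)

```text
time_s: 6.9
tcp_pos: [0.5817, 0.0676, 0.2152]
ee_rot: [[-0.077, -0.984, 0.158], [-0.429, 0.176, 0.886], [-0.9, -0.0, -0.436]]
wrist_force: [0.7, -0.2, -1.3]
gripper_width: 0.661
gripper_force: 30.0
```

Run:
```python
from station import r
import cv2,numpy as np
f=[]
for i in range(6):
    c=r.capture('wrist' if i else 'scene');f.append(r.sense()['wrist_force'])
    if i==0:np.savez('pics/s4.npz',**c)
    if i==1:np.savez('pics/w4.npz',**c)
print(np.mean(f,0),np.std(f,0))
g=cv2.cvtColor(c['pixels'],cv2.COLOR_RGB2GRAY)
print('in jar bright blobs', cv2.connectedComponentsWithStats((g[0:60,160:390]>150).astype(np.uint8))[2][:12].tolist())
cv2.imwrite('pics/w4.png',c['pixels'][:,:,::-1])
```

```text
[-0.11364203 -0.17749449 -1.01208973] [0.3084376  0.2105221  0.83632758]
in jar bright blobs [[0, 0, 230, 60, 13800]]
```

```bash
python3 go.py .587 .1 .23 -100 -35; python3 go.py .587 .115 .235 -100
```

```text
t 7.2 p [0.5816 0.0676 0.2151] xaz -100.15 F [ 0.1 -0.2 -2.3] w 0.664 q [-13.  27.  -0. -65. -81.  26.]
turn [-0.002  0.509 -0.002]
shift mm [-27.7   0.4  23.1]
t 7.2 p [0.5816 0.0676 0.2151] xaz -100.15 F [ 0.1 -0.2 -2.3] w 0.664 q [-13.  27.  -0. -65. -81.  26.]
turn [-1.00e-03  1.12e+00 -2.00e-03]
shift mm [-38.7   3.1  34.2]
```

>>> servo_tool(
  commands=[
    [[0.6,-7,0,3,0,0.12,0],[0.6,-14,0,9,0,0.26,0],[0.6,-21,0,16,0,0.4,0],[0.6,-28,0,23,0,0.53,0],[0.6,-31,1,26,0,0.66,0]],
  ],
)

```text
time_s: 7.7
tcp_pos: [0.5876, 0.1049, 0.2336]
ee_rot: [[-0.157, -0.984, 0.08], [-0.884, 0.176, 0.434], [-0.441, -0.003, -0.898]]
wrist_force: [-1.1, -0.2, -1.9]
gripper_width: 0.664
gripper_force: 30.0
```

```bash
python3 go.py .587 .115 .24 -100
```

```text
t 7.7 p [0.5876 0.1049 0.2336] xaz -100.05 F [-1.1 -0.2 -1.9] w 0.664 q [ 12.  17.  -1. -27. -64. -12.]
turn [-0.003  0.457 -0.002]
shift mm [-11.6   2.3  -1.5]
```

>>> servo_tool(
  commands=[
    [[0.6,-4,1,-1,0,0.12,0],[0.6,-8,2,-1,0,0.25,0],[0.6,-12,2,-1,0,0.38,0],[0.6,-12,2,-1,0,0.457,0],[0.6,-12,2,-1,0,0.457,0]],
  ],
)

```text
time_s: 8.2
tcp_pos: [0.5863, 0.1168, 0.2368]
ee_rot: [[-0.173, -0.985, -0.002], [-0.985, 0.173, 0.002], [-0.002, 0.002, -1.0]]
wrist_force: [-0.4, 0.2, -1.4]
gripper_width: 0.663
gripper_force: 30.0
```

```bash
python3 go.py .507 -.301 .22 -136.2
```

```text
t 8.2 p [0.5863 0.1168 0.2368] xaz -99.93 F [-0.4  0.2 -1.4] w 0.663 q [ 27.  19.  -3.  -0. -68. -37.]
turn [0.003 0.001 0.633]
shift mm [425.2   6.   16.1]
```

>>> servo_tool(
  commands=[
    [[0.6,40,0,0,0,0,0.06],[0.6,85,0,0,0,0,0.12],[0.6,130,0,0,0,0,0.2],[0.6,175,0,3,0,0,0.27],[0.6,220,2,6,0,0,0.34]],
  ],
)

```text
time_s: 8.7
tcp_pos: [0.5454, -0.1036, 0.2313]
ee_rot: [[-0.498, -0.867, 0.002], [-0.867, 0.498, 0.005], [-0.006, 0.001, -1.0]]
wrist_force: [0.3, -1.1, -1.5]
gripper_width: 0.667
gripper_force: 30.0
```

```bash
python3 go.py .507 -.301 .15 -136.2
```

```text
t 8.7 p [ 0.5454 -0.1036  0.2313] xaz -119.87 F [ 0.3 -1.1 -1.5] w 0.667 q [  6.  15. -10.  -0. -65. -36.]
turn [0.002 0.005 0.285]
shift mm [190.8 -65.1  80.2]
```

>>> servo_tool(
  commands=[
    [[0.6,40,-14,16,0,0,0.06],[0.6,80,-28,32,0,0,0.12],[0.6,120,-42,48,0,0,0.18],[0.6,160,-56,66,0,0,0.24],[0.6,191,-65,82,0,0,0.285]],
  ],
)

```text
time_s: 9.2
tcp_pos: [0.507, -0.3021, 0.1478]
ee_rot: [[-0.723, -0.691, 0.002], [-0.691, 0.723, 0.005], [-0.005, 0.002, -1.0]]
wrist_force: [0.7, 0.8, -0.6]
gripper_width: 0.665
gripper_force: 30.0
```

>>> servo_tool(
  commands=[
    [[0.6,0,0,35,0,0,0],[0.6,0,0,70,0,0,0],[0.6,0,0,100,0,0,0],[0.6,0,0,118,0,0,0],[0.6,0,0,118,0,0,0]],
  ],
)

```text
time_s: 9.7
tcp_pos: [0.5057, -0.2991, 0.0278]
ee_rot: [[-0.721, -0.693, -0.005], [-0.693, 0.721, 0.006], [-0.001, 0.008, -1.0]]
wrist_force: [-1.8, -0.6, -1.0]
gripper_width: 0.659
gripper_force: 30.0
```

```bash
python3 go.py .507 -.301 .0195 -136.2
```

```text
t 9.7 p [ 0.5057 -0.2991  0.0278] xaz -136.14 F [-1.8 -0.6 -1. ] w 0.659 q [-15.  31. -18.  -0. -41. -31.]
turn [0.008 0.001 0.001]
shift mm [ 0.4 -2.3  8.3]
```

>>> servo_tool(
  commands=[
    [[0.6,0,0,3,0,0,0],[0.6,0,0,5,0,0,0],[0.6,0,0,7,0,0,0],[0.6,0,0,9,0,0,0],[0.6,0,0,9,0,0,0]],
  ],
)

```text
time_s: 10.2
tcp_pos: [0.5086, -0.299, 0.0219]
ee_rot: [[-0.719, -0.695, 0.001], [-0.695, 0.719, 0.003], [-0.003, 0.001, -1.0]]
wrist_force: [0.0, -0.2, -1.4]
gripper_width: 0.67
gripper_force: 30.0
```

>>> servo_tool(
  commands=[
    [[0,0,0,0,0,0,0],[0,0,0,0,0,0,0],[0,0,0,0,0,0,0],[0,0,0,0,0,0,0],[0,0,0,0,0,0,0]],
  ],
)

```text
time_s: 10.7
tcp_pos: [0.5086, -0.2991, 0.0217]
ee_rot: [[-0.719, -0.695, 0.001], [-0.695, 0.719, 0.003], [-0.002, 0.002, -1.0]]
wrist_force: [-0.7, -0.0, -0.0]
gripper_width: 0.975
gripper_force: 0.0
```

>>> servo_tool(
  commands=[
    [[0,0,0,-20,0,0,0],[0,0,0,-60,0,0,0],[0,0,0,-105,0,0,0],[0,0,0,-150,0,0,0],[0,0,0,-190,0,0,0]],
  ],
)

```text
time_s: 11.2
tcp_pos: [0.5084, -0.2997, 0.2142]
ee_rot: [[-0.719, -0.695, 0.002], [-0.695, 0.719, 0.002], [-0.003, 0.0, -1.0]]
wrist_force: [0.8, -0.7, -0.0]
gripper_width: 0.998
gripper_force: 0.0
```

```bash
python3 go.py .5735 .0305 .25 -109;python3 go.py .477 .281 .2 -100
```

```text
t 11.2 p [ 0.5084 -0.2997  0.2142] xaz -135.94 F [ 0.8 -0.7 -0. ] w 0.998 q [-15.  19.  -6.  -0. -64. -31.]
turn [-0.     0.003 -0.47 ]
shift mm [-276.5  192.1  -34.9]
t 11.2 p [ 0.5084 -0.2997  0.2142] xaz -135.94 F [ 0.8 -0.7 -0. ] w 0.998 q [-15.  19.  -6.  -0. -64. -31.]
turn [-0.001  0.003 -0.627]
shift mm [-381.2  439.2   15.5]
```

>>> servo_tool(
  commands=[
    [[0,-40,25,-4,0,0,-0.09],[0,-80,50,-8,0,0,-0.18],[0,-120,76,-12,0,0,-0.27],[0,-160,102,-16,0,0,-0.36],[0,-200,130,-20,0,0,-0.45]],
  ],
)

```text
time_s: 11.7
tcp_pos: [0.5618, -0.0655, 0.2327]
ee_rot: [[-0.342, -0.94, 0.001], [-0.94, 0.342, 0.003], [-0.003, 0.0, -1.0]]
wrist_force: [1.0, 1.1, -0.9]
gripper_width: 1.0
gripper_force: 0.0
```

```bash
python3 go.py .57 .11 .25 -100
```

```text
t 11.7 p [ 0.5618 -0.0655  0.2327] xaz -109.97 F [ 1.   1.1 -0.9] w 1.0 q [ 10.  16.  -8.  -0. -66. -30.]
turn [-0.     0.003 -0.174]
shift mm [-167.8   52.3  -16.7]
```

>>> servo_tool(
  commands=[
    [[0,-40,12,-4,0,0,-0.04],[0,-80,24,-8,0,0,-0.08],[0,-125,38,-12,0,0,-0.13],[0,-168,52,-17,0,0,-0.174],[0,-168,52,-17,0,0,-0.174]],
  ],
)

```text
time_s: 12.2
tcp_pos: [0.5713, 0.1131, 0.2504]
ee_rot: [[-0.171, -0.985, 0.002], [-0.985, 0.171, 0.004], [-0.005, -0.002, -1.0]]
wrist_force: [-0.7, -0.9, -0.1]
gripper_width: 1.004
gripper_force: 0.0
```

```bash
python3 - <<'E'
from station import r
import cv2,numpy as np
c=r.capture('wrist');np.savez('pics/w5.npz',**c);d=r.capture('side');np.savez('pics/d5.npz',**d)
w=cv2.resize(c['pixels'][0:280,120:400],(600,600),interpolation=cv2.INTER_CUBIC)
q=cv2.resize(d['pixels'][270:350,195:295],(200,160),interpolation=cv2.INTER_CUBIC)
o=np.zeros((600,800,3),np.uint8);o[:,:600]=w;o[:160,600:]=q
cv2.imwrite('pics/w5.png',o[:,:,::-1])
E
python3 go.py .477 .281 .2 -80
```

```text
t 12.3 p [0.5706 0.1094 0.2497] xaz -100.09 F [-0.4 -0.3 -0.7] w 1.005 q [ 27.  17.  -4.  -0. -68. -37.]
turn [-0.     0.003 -0.351]
shift mm [-152.5  122.2   50.2]
```

View pics/w5.png

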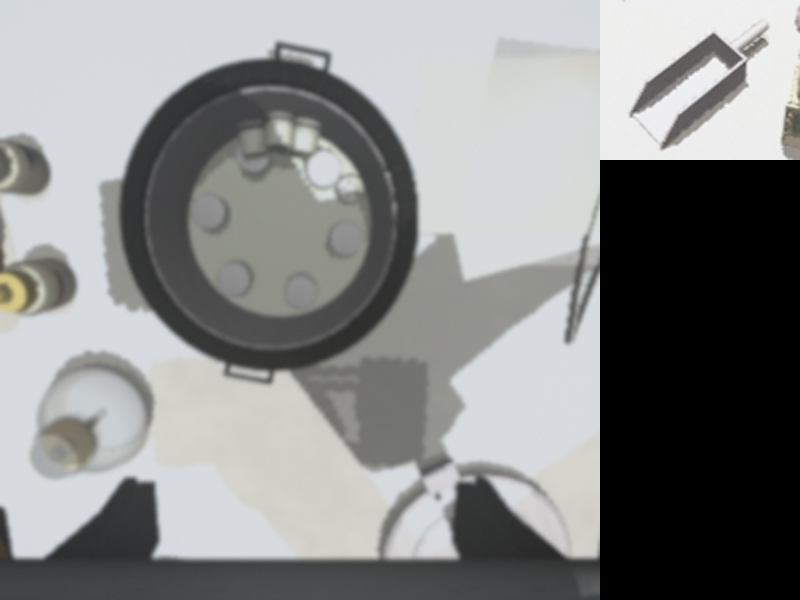

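The wrist view shows the canisters inside the jar by the −y wall, low among the vials, with nothing spilled. The scoop in the inset is empty. The latch loops are at crop (303,50) and (249,377), and the seal spans x 120–418, y 57–370.

Run:
```python
import numpy as np
from h import *
c=dict(np.load('pics/w5.npz'));k=280/600
P=lambda x,y:(120+x*k,y*k)
e=plane(c,[P(120,213),P(418,213),P(269,57),P(269,370)],.115).round(4);print(e.tolist())
print('ctr',plane(c,[P(269,214)],.115))
l=plane(c,[P(304,49),P(249,377)],.08);d=l[0]-l[1];print(l.round(4).tolist(),l.mean(0),np.degrees(np.arctan2(d[1],d[0])))
```

```text
[[0.6389, 0.0138, 0.115], [0.5071, 0.0367, 0.115], [0.5612, -0.0363, 0.115], [0.5864, 0.0963, 0.115]]
ctr [[0.57298039 0.02587129 0.115     ]]
[[0.5448, -0.0453, 0.08], [0.6013, 0.1061, 0.08]] [0.57308366 0.03036243 0.08      ] -110.46389216069129
```

>>> servo_tool(
  commands=[
    [[0,-20,24,0,0,0,-0.08],[0,-40,48,0,0,0,-0.16],[0,-60,72,0,0,0,-0.24],[0,-80,98,0,0,0,-0.32],[0,-105,122,0,0,0,-0.351]],
  ],
)

```text
time_s: 12.8
tcp_pos: [0.4685, 0.2321, 0.2502]
ee_rot: [[0.171, -0.985, 0.0], [-0.985, -0.171, 0.003], [-0.003, -0.001, -1.0]]
wrist_force: [0.4, 0.3, 0.4]
gripper_width: 1.002
gripper_force: 0.0
```

```bash
python3 - <<'E'
from station import r
import cv2,numpy as np
c=r.capture('wrist');np.savez('pics/w6.npz',**c)
cv2.imwrite('pics/w6.png',c['pixels'][:,:,::-1])
E
python3 go.py .477 .281 .2 -80
```

```text
t 12.85 p [0.4669 0.2353 0.2503] xaz -79.94 F [-1.   0.6 -0.5] w 1.001 q [ 44.  11. -12.  -0. -66. -34.]
turn [-0.001  0.004  0.001]
shift mm [-43.  -17.8  50.5]
```

View pics/w6.png

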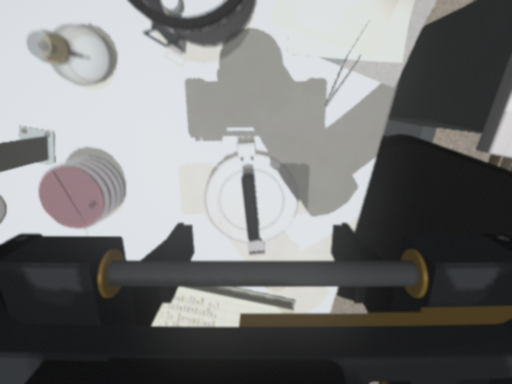

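The wrist view shows the lid's black bar from (248,173) to (255,240), with ears at (245,143) and (257,249).

Run:
```python
import numpy as np,cv2
from h import *
c=dict(np.load('pics/w6.npz'));g=cv2.cvtColor(c['pixels'],cv2.COLOR_RGB2GRAY)
m=np.zeros_like(g);m[165:247,232:272]=g[165:247,232:272]<70
k,l,st,ce=cv2.connectedComponentsWithStats(m);i=1+st[1:,4].argmax();print(st[i],ce[i])
ys,xs=np.nonzero(l==i);rc=cv2.minAreaRect(np.c_[xs,ys].astype(np.float32));print(rc)
vx,vy,x0,y0=cv2.fitLine(np.c_[xs,ys].astype(np.float32),cv2.DIST_L2,0,.01,.01).ravel()
C=np.array(rc[0]);v=np.array([vx,vy])*33
w=plane(c,[C-v,C+v,C],.056);d=w[1]-w[0];print(w.round(4),np.linalg.norm(d),np.degrees(np.arctan2(d[1],d[0])))
e=plane(c,[(245,137),(257,253)],.015);d=e[1]-e[0];print('ears',e.round(4).tolist(),e.mean(0).round(4),np.linalg.norm(d),np.degrees(np.arctan2(d[1],d[0])))
S=dict(np.load('pics/scene0.npz'))
pc=proj(c,[w[2]]);
sm=cv2.cvtColor(S['pixels'],cv2.COLOR_RGB2GRAY)[245:285,150:205]<45
k,l,st,ce=cv2.connectedComponentsWithStats(sm.astype(np.uint8));i=1+st[1:,4].argmax();p=ce[i]+[150,245];print(p,st[i]);print('tri bar',tri(S,p,c,ce[0]*0+C).round(4))
```

```text
[250 176   1   1   1] [250. 176.]
((250.0, 176.0), (0.0, 0.0), 0.0)
[[0.5236 0.2455 0.056 ]
 [0.4424 0.2314 0.056 ]
 [0.483  0.2385 0.056 ]] 0.08244682282659678 -170.1206312773134
ears [[0.4983, 0.1967, 0.015], [0.4534, 0.3659, 0.015]] [0.4758 0.2813 0.015 ] 0.175077862140443 104.84824524803909
[175.69135802 263.10493827] [  9   5  34  29 324]
tri bar [[0.4899 0.2674 0.0092 0.0362]]
```

Run:
```python
import numpy as np,cv2
from h import *
c=dict(np.load('pics/w6.npz'));g=cv2.cvtColor(c['pixels'],cv2.COLOR_RGB2GRAY)
b=g[165:247,238:266];print(b[35].tolist())
T,_=cv2.threshold(np.ascontiguousarray(b),0,1,cv2.THRESH_OTSU);m=np.zeros_like(g);m[165:247,238:266]=b<110
k,l,st,ce=cv2.connectedComponentsWithStats(m);i=1+st[1:,4].argmax();print(T,st[i],ce[i])
ys,xs=np.nonzero(l==i);C=ce[i]
vx,vy,_,_=cv2.fitLine(np.c_[xs,ys].astype(np.float32),cv2.DIST_L2,0,.01,.01).ravel();v=np.array([vx,vy])*33
w=plane(c,[C-v,C+v,C],.056);d=w[1]-w[0];print(w.round(4).tolist(),np.linalg.norm(d),np.degrees(np.arctan2(d[1],d[0])))
S=dict(np.load('pics/scene0.npz'));print('tri bar',tri(S,(175.7,263.1),c,C).round(4))
```

```text
[226, 227, 226, 223, 213, 173, 119, 82, 74, 73, 75, 75, 76, 76, 75, 73, 77, 104, 154, 201, 221, 226, 226, 226, 226, 226, 226, 226]
150.0 [242 172  17  69 719] [250.26703755 205.39916551]
[[0.4872, 0.2347, 0.056], [0.4648, 0.3222, 0.056], [0.4764, 0.2769, 0.056]] 0.09027920290553633 104.37509324825292
tri bar [[0.4768 0.2834 0.0414 0.0028]]
```

>>> servo_tool(
  commands=[
    [[0,-20,-8,30,0,0,-0.077],[0,-42,-17,70,0,0,-0.077],[0,-42,-17,115,0,0,-0.077],[0,-42,-17,155,0,0,-0.077],[0,-42,-17,170,0,0,-0.077]],
  ],
)

```text
time_s: 13.35
tcp_pos: [0.4771, 0.2747, 0.0759]
ee_rot: [[0.244, -0.97, -0.006], [-0.97, -0.244, -0.003], [0.001, 0.006, -1.0]]
wrist_force: [0.2, -1.3, 1.0]
gripper_width: 1.001
gripper_force: 0.0
```

```bash
python3 go.py .4762 .28 .039 -75.5
```

```text
t 13.35 p [0.4771 0.2747 0.0759] xaz -75.85 F [ 0.2 -1.3  1. ] w 1.001 q [ 47.  25. -21.  -0. -45. -32.]
turn [ 0.006 -0.001 -0.006]
shift mm [-5.4 -0.7 36.9]
```

>>> servo_tool(
  commands=[
    [[0,-2,0,12,0,0,0],[0,-3,0,26,0,0,0],[0,-3,0,38,0,0,0],[0,-3,0,40,0,0,0],[0,-3,0,40,0,0,0]],
  ],
)

```text
time_s: 13.85
tcp_pos: [0.4786, 0.2809, 0.0405]
ee_rot: [[0.247, -0.969, 0.001], [-0.969, -0.247, 0.003], [-0.003, -0.001, -1.0]]
wrist_force: [-1.0, 0.5, -0.1]
gripper_width: 0.997
gripper_force: 0.0
```

```bash
python3 go.py .4762 .28 .039 -75.5
```

```text
t 13.85 p [0.4786 0.2809 0.0405] xaz -75.7 F [-1.   0.5 -0.1] w 0.997 q [ 47.  28. -23.  -0. -39. -33.]
turn [-0.001  0.003 -0.003]
shift mm [0.3 2.5 1.5]
```

>>> servo_tool(
  commands=[
    [[0.5,0,0,0,0,0,0],[0.7,0,0,0,0,0,0],[0.9,0,0,0,0,0,0],[0.95,0,0,0,0,0,0],[0.95,0,0,0,0,0,0]],
  ],
)

```text
time_s: 14.35
tcp_pos: [0.4783, 0.2812, 0.0406]
ee_rot: [[0.247, -0.969, 0.001], [-0.969, -0.247, 0.003], [-0.003, -0.002, -1.0]]
wrist_force: [1.0, 0.6, -0.3]
gripper_width: 0.627
gripper_force: 0.0
```

>>> servo_tool(
  commands=[
    [[0.95,0,0,0,0,0,0],[0.95,0,0,0,0,0,0],[0.95,0,0,0,0,0,0],[0.95,0,0,0,0,0,0],[0.95,0,0,0,0,0,0]],
  ],
)

```text
time_s: 14.85
tcp_pos: [0.4779, 0.2809, 0.0403]
ee_rot: [[0.247, -0.969, -0.0], [-0.969, -0.247, 0.002], [-0.002, -0.0, -1.0]]
wrist_force: [-0.5, 0.1, -0.6]
gripper_width: 0.179
gripper_force: 30.0
```

>>> servo_tool(
  commands=[
    [[0.95,0,0,-10,0,0,0],[0.95,0,0,-40,0,0,0],[0.95,0,0,-80,0,0,0],[0.95,0,0,-120,0,0,0],[0.95,0,0,-155,0,0,0]],
  ],
)

```text
time_s: 15.35
tcp_pos: [0.4781, 0.2805, 0.1977]
ee_rot: [[0.247, -0.969, 0.001], [-0.969, -0.247, 0.004], [-0.003, -0.002, -1.0]]
wrist_force: [-0.6, 0.3, -2.9]
gripper_width: 0.177
gripper_force: 30.0
```

```bash
python3 - <<'E'
from station import r
import cv2,numpy as np
c=r.capture('wrist');s=r.sense();np.savez('pics/w7.npz',tcp=s['tcp_pos'],ee=s['ee_rot'],**c)
cv2.imwrite('pics/w7.png',cv2.resize(c['pixels'][80:280,150:370,::-1],(660,600),interpolation=cv2.INTER_CUBIC))
E
python3 go.py .5733 .0303 .195 -109.7
```

```text
t 15.4 p [0.481  0.2823 0.2043] xaz -75.59 F [0.9 1.5 3.2] w 0.181 q [ 47.  16. -12.   0. -60. -33.]
turn [-0.011  0.011  0.595]
shift mm [267.1 -26.6   7.8]
```

View pics/w7.png

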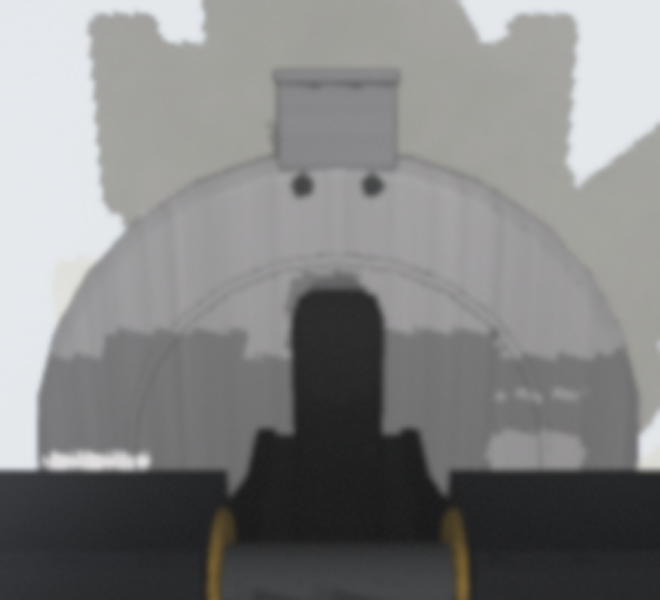

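The lid hangs square in the grip. The ear is centred at crop x 337, its tip edge is near y 70, and the bar is centred at x 338.

Run:
```python
import numpy as np
from h import *
c=dict(np.load('pics/w7.npz'));z0=c['tcp'][2]-.0403
P=lambda x,y:(150+x/3,80+y/3)
for nm,p,dz in [('ear tip',P(337,70),.019),('ear tip low',P(337,70),.012),('flange edge',P(337,150),.019),('bar end',P(338,285),.056),('flange L',P(38,440),.019),('flange R',P(638,440),.019)]:
    q=plane(c,[p],z0+dz)[0]; print(nm,((q-c['tcp'])@c['ee']*1e3).round(1))
```

```text
ear tip [83.2  3.9 20.7]
ear tip low [83.3  3.9 27.7]
flange edge [68.6  3.9 20.8]
bar end [ 50.9   3.6 -16.1]
flange L [  8.6 -59.5  22. ]
flange R [ 8.5 67.4 20.3]
```

>>> servo_tool(
  commands=[
    [[0.95,20,-2,0,0,0,0.05],[0.95,58,-5,0,0,0,0.13],[0.95,98,-9,0,0,0,0.22],[0.95,138,-13,0,0,0,0.31],[0.95,175,-17,0,0,0,0.4]],
  ],
)

```text
time_s: 15.9
tcp_pos: [0.5377, 0.1136, 0.1948]
ee_rot: [[-0.153, -0.988, -0.0], [-0.988, 0.153, 0.003], [-0.003, 0.001, -1.0]]
wrist_force: [-0.3, 0.7, -2.6]
gripper_width: 0.18
gripper_force: 30.0
```

```bash
python3 go.py .5733 .0303 .195 -109.7
```

```text
t 15.9 p [0.5377 0.1136 0.1948] xaz -98.81 F [-0.3  0.7 -2.6] w 0.18 q [ 29.  17. -14.  -0. -60. -37.]
turn [0.001 0.003 0.19 ]
shift mm [ 76.8 -47.9  -0.4]
```

>>> servo_tool(
  commands=[
    [[0.95,25,-15,0,0,0,0.06],[0.95,50,-30,0,0,0,0.12],[0.95,68,-42,0,0,0,0.17],[0.95,77,-48,0,0,0,0.19],[0.95,77,-48,0,0,0,0.19]],
  ],
)

```text
time_s: 16.4
tcp_pos: [0.5739, 0.031, 0.1943]
ee_rot: [[-0.335, -0.942, -0.0], [-0.942, 0.335, 0.003], [-0.003, 0.001, -1.0]]
wrist_force: [-0.7, 0.5, -2.4]
gripper_width: 0.177
gripper_force: 30.0
```

>>> servo_tool(
  commands=[
    [[0.95,0,0,5,0,0,0],[0.95,0,0,10,0,0,0],[0.95,0,0,10,0,0,0],[0.95,0,0,10,0,0,0],[0.95,0,0,10,0,0,0]],
  ],
)

```text
time_s: 16.9
tcp_pos: [0.5739, 0.0325, 0.1848]
ee_rot: [[-0.333, -0.943, 0.001], [-0.943, 0.333, 0.003], [-0.003, 0.0, -1.0]]
wrist_force: [0.6, -0.1, -2.9]
gripper_width: 0.184
gripper_force: 30.0
```

```bash
cat > avg.py <<'E'
from station import r
import numpy as np
P=[];F=[];A=[]
for i in range(8):
    c=r.capture(['wrist','scene','side'][i%3]);s=r.sense();P.append(s['tcp_pos']);F.append(s['wrist_force']);R=s['ee_rot'];A.append(np.degrees(np.arctan2(R[1][0],R[0][0])))
    if i<3:np.savez('pics/last%d.npz'%i,**c)
p=np.mean(P,0);d=np.array([.5733,.0303,.1423])-p
print(s['time_s'],p.round(4),np.std(P,0).round(4),'F',np.mean(F,0).round(2),np.std(F,0).round(2),'az',np.mean(A).round(2),'shift to goal',(np.array(R).T@d*1e3).round(1))
E
python3 avg.py
python3 - <<'E'
import numpy as np,cv2
o=[np.load(f'pics/last{i}.npz')['pixels'] for i in (0,1,2)]
w=np.hstack([cv2.resize(o[0][60:290,140:400],(340,300)),cv2.resize(o[1][150:240,205:295],(240,240))[:,:],][:1]+[cv2.copyMakeBorder(cv2.resize(o[1][140:230,190:290],(230,207)),0,93,0,0,0),cv2.copyMakeBorder(cv2.resize(o[2][160:250,220:320],(230,207)),0,93,0,0,0)])
cv2.imwrite('pics/w8.png',w[:,:,::-1])
E
```

```text
17.3 [0.574  0.0321 0.1848] [0.     0.0001 0.0001] F [-0.3  -0.12 -2.71] [0.32 0.67 0.51] az -109.47 shift to goal [ 2.1 -0.  42.5]
```

View pics/w8.png

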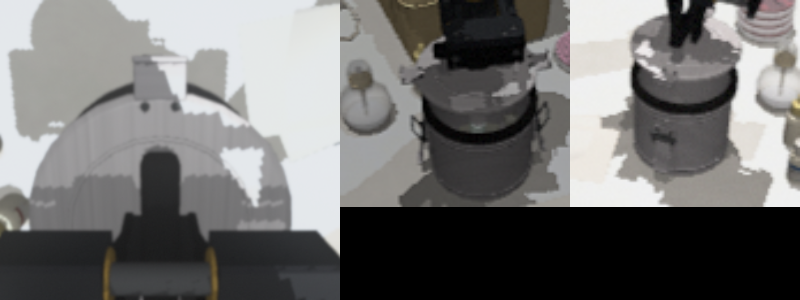

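The lid is centred over the jar with its ear pointing along the latch; the views show an even rim. I'll lower it.

>>> servo_tool(
  commands=[
    [[0.95,2,0,6,0,0,0],[0.95,2,0,14,0,0,0],[0.95,2,0,22,0,0,0],[0.95,2,0,28,0,0,0],[0.95,2,0,28,0,0,0]],
  ],
)

```text
time_s: 17.8
tcp_pos: [0.5724, 0.03, 0.1551]
ee_rot: [[-0.334, -0.943, -0.002], [-0.943, 0.334, 0.002], [-0.001, 0.003, -1.0]]
wrist_force: [0.3, 1.2, -2.1]
gripper_width: 0.182
gripper_force: 30.0
```

>>> servo_tool(
  commands=[
    [[0.95,0,0,2,0,0,0],[0.95,0,0,4,0,0,0],[0.95,0,0,5,0,0,0],[0.95,0,0,6,0,0,0],[0.95,0,0,6,0,0,0]],
  ],
)

```text
time_s: 18.3
tcp_pos: [0.5732, 0.0302, 0.1506]
ee_rot: [[-0.333, -0.943, 0.001], [-0.943, 0.333, 0.003], [-0.003, 0.001, -1.0]]
wrist_force: [-0.0, 0.2, -2.4]
gripper_width: 0.178
gripper_force: 30.0
```

```bash
python3 avg.py
```

```text
18.7 [0.5733 0.0302 0.1508] [0. 0. 0.] F [-0.45 -0.05 -2.62] [0.49 0.2  0.62] az -109.48 shift to goal [-0.   0.   8.5]
```

>>> servo_tool(
  commands=[
    [[0.95,0,0,2,0,0,0],[0.95,0,0,4,0,0,0],[0.95,0,0,5,0,0,0],[0.95,0,0,6,0,0,0],[0.95,0,0,6,0,0,0]],
  ],
)

```text
time_s: 19.2
tcp_pos: [0.5732, 0.0302, 0.1451]
ee_rot: [[-0.333, -0.943, 0.001], [-0.943, 0.333, 0.003], [-0.003, 0.0, -1.0]]
wrist_force: [-2.2, -0.2, 0.7]
gripper_width: 0.183
gripper_force: 30.0
```

```bash
python3 avg.py
```

```text
19.6 [0.5732 0.0302 0.145 ] [0.     0.     0.0001] F [-1.76  0.69  1.36] [0.48 0.55 0.53] az -109.48 shift to goal [-0.1 -0.   2.7]
```

>>> servo_tool(
  commands=[
    [[0.95,0,0,1,0,0,0],[0.95,0,0,2,0,0,0],[0.95,0,0,2.9,0,0,0],[0.95,0,0,2.9,0,0,0],[0.95,0,0,2.9,0,0,0]],
  ],
)

```text
time_s: 20.1
tcp_pos: [0.5733, 0.0302, 0.1429]
ee_rot: [[-0.333, -0.943, 0.001], [-0.943, 0.333, 0.003], [-0.003, -0.0, -1.0]]
wrist_force: [-4.3, 1.0, 7.6]
gripper_width: 0.185
gripper_force: 30.0
```

```bash
python3 avg.py
```

```text
20.5 [0.5733 0.0302 0.1429] [0. 0. 0.] F [-4.37  0.49  7.57] [0.51 0.72 0.29] az -109.46 shift to goal [-0.1 -0.   0.6]
```

>>> servo_tool(
  commands=[
    [[0.95,0.2,0.5,0.2,0,0,0],[0.95,0.4,1,0.5,0,0,0],[0.95,0.5,1.4,0.7,0,0,0],[0.95,0.5,1.4,0.7,0,0,0],[0.95,0.5,1.4,0.7,0,0,0]],
  ],
)

```text
time_s: 21.0
tcp_pos: [0.5732, 0.0303, 0.1428]
ee_rot: [[-0.333, -0.943, 0.004], [-0.943, 0.333, 0.003], [-0.004, -0.003, -1.0]]
wrist_force: [-2.3, -0.4, 7.7]
gripper_width: 0.176
gripper_force: 30.0
```

```bash
python3 avg.py
```

```text
21.4 [0.5732 0.0303 0.1428] [0. 0. 0.] F [-1.89 -0.11  7.37] [0.4  0.28 0.5 ] az -109.44 shift to goal [-0.1 -0.1  0.5]
```

>>> servo_tool(
  commands=[
    [[0.95,0.1,0.3,0.4,0,0,0],[0.95,0.2,0.6,0.8,0,0,0],[0.95,0.2,0.7,1,0,0,0],[0.95,0.2,0.7,1,0,0,0],[0.95,0.2,0.7,1,0,0,0]],
  ],
)

```text
time_s: 21.9
tcp_pos: [0.5732, 0.0303, 0.1424]
ee_rot: [[-0.333, -0.943, 0.006], [-0.943, 0.333, 0.003], [-0.005, -0.005, -1.0]]
wrist_force: [-1.0, -0.6, 9.0]
gripper_width: 0.18
gripper_force: 30.0
```

```bash
python3 avg.py
```

```text
22.3 [0.5732 0.0303 0.1424] [0. 0. 0.] F [-1.47 -0.35  8.9 ] [0.71 0.59 0.36] az -109.42 shift to goal [-0.  -0.1  0.1]
```

>>> servo_tool(
  commands=[
    [[0.95,0,0,0.3,0,0,0],[0.95,0,0,0.5,0,0,0],[0.95,0,0,0.5,0,0,0],[0.95,0,0,0.5,0,0,0],[0.95,0,0,0.5,0,0,0]],
  ],
)

```text
time_s: 22.8
tcp_pos: [0.5732, 0.0303, 0.1421]
ee_rot: [[-0.332, -0.943, 0.006], [-0.943, 0.332, 0.003], [-0.005, -0.005, -1.0]]
wrist_force: [-0.9, -1.0, 9.8]
gripper_width: 0.178
gripper_force: 30.0
```

```bash
python3 avg.py
```

```text
23.2 [0.5732 0.0303 0.1421] [0. 0. 0.] F [-1.45 -0.65  9.38] [0.56 0.51 0.38] az -109.42 shift to goal [-0.1 -0.1 -0.2]
```

```bash
python3 -c "
from station import r
print(r.finish_job())"
```

```text
the job is handed in; nothing more can be done
None
```

I tipped the canisters into the jar and set the empty scoop back flat where it was. The lid is on with its ears over the latches, held down at about 12 N on the seal (4.2 mm squeeze; 9.4 N at the wrist plus the lid's weight), and the job was handed in at 23 s. The sixth canister was hidden from view in the jar, but the scoop weighed and looked empty.

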